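Discard used tubes through the flaps of a bench bin

TASK

Throw away the two used tubes in the white bench bin: push the tube with the red cap through the red sprung flap and the tube with the blue cap through the blue flap, each all the way in, so that it drops into its bay and the flap swings shut behind it. Leave the amber bottle, the glass beaker and the timer where they stand.

Things in the scene. Friction and masses are not known exactly. Their poses are not given: they have to be found in the camera images.
- bin: Fixed white bench bin for used tubes. Origin on the bench, under the middle of the sill where its loading shelf meets its front; x points into the bin, y to the left seen by one facing its front, z up. Closed box: x -45 (front wall, under the shelf) to 148, y -111 to +111, z to 194 mm; fixed clear top with a red and a blue patch. A divider at y 0 makes two bays, floor at z 8 mm.
- shelf (a point): On the bin's loading shelf, mid-way between the two lanes, 64 mm before the sill. The shelf is flat and open, its top 140 mm above the bench, from bin x -128 mm to 0 (the sill), y -107 to +107 mm. A tube lying on it and pointing at a mouth can be pushed along it; pushed past the sill it tips down into the bay. A red or blue stripe marks each lane.
- red_mouth (a point): Middle of the red mouth's sill, at bin y +50 mm, level with the shelf top. Axes as the bin's. From the sill the bin's front slopes back at 45 degrees; the mouth in it is 60 mm wide, its upper edge 41 mm above and 41 mm behind the sill, so what pushes a tube from above the shelf can follow about 25 mm past the sill. Two guides 20 mm high form a funnel on the shelf, gap 77 mm at 37 mm before the sill, 59 at it.
- blue_mouth (a point): Middle of the blue mouth's sill, at bin y -50 mm; mouth, funnel and axes as the red one's.
- red_flap (a joint): Red flap, 56 x 56 mm, closing the sloping mouth, hinged along its upper edge 39 mm above and 41 mm behind the sill. 0 is shut (leaning 45 degrees, lower edge at the sill); grows as it swings inward, to 2.2 rad. A light spring shuts it: about 0.12 N at its lower edge opens it, about 0.45 N when wide open.
- blue_flap (a joint): Blue flap, as the red one.
- red_tube_center (a point): Centre of the used tube with a red screw cap, lying on the bench: 107 mm long, body 16 mm thick with a tapered tip, cap 20 mm thick and 16 mm long, about 30 g. The centre is half-way along and 10 mm above its underside. Its y axis runs along the tube: the cap's end at y -54 mm, the tip at y +54 mm. Either end may go first.
- blue_tube_center (a point): Centre of the used tube with a blue screw cap, same size and axes as the red one.
- amber_bottle: Bystander: amber bottle with a black cap, 52 mm across, 104 mm tall, origin under its centre.
- beaker: Bystander: empty glass beaker, 71 mm across, 88 mm tall, origin under its centre.
- timer: Bystander: small white timer lying flat, 68 x 68 x 19 mm, origin under its centre.
There are look-alikes about, which are no part of the job. What is shaped like the part that bears blue_tube_center but purple is not meant.

How it is judged:
By the outcome, as a careful person would: the job done as asked, in the order asked, and still so for the second after the job is handed in, with the robot touching nothing.
It also fails if it takes over 72 s, if anything falls off the work surface, if the arm or the gripper's body presses on something with over 40 N, if the wrist force passes 120 N, or if a joint passes its speed limit or range.

ROBOT

A 6-joint arm with a two-finger parallel gripper is mounted at the origin on a cart in front of the work surface, level with it; the furniture and walls round the work are solid. World frame = base frame: x ahead of the robot, y to its left, z up, the work surface at z = 0. Lengths are in mm, angles in rad, forces in N, time in s.
With the tool pointing down it reaches from about 300 to 775 mm from the base axis. Payload 14.6 kg.
Tool frame: the origin (TCP) lies between the finger pads; the fingertips stand 19 mm ahead of it and the grasp point (between the pads) is the TCP; z points along the fingers, y is the line along which they close (so a half turn about z gives the same grasp; the last joint's range is limited). The gripper opens to 94 mm and grips with 3 to 60 N. Pads are 16 mm wide; open, the fingers measure 119 mm over their backs; the gripper's body (75 mm by 177 mm) begins 78 mm behind the grasp point.
Start: joints at [-1.381, 0.3, 1.521, -0, 1.321, -0.067], TCP at [139.686, -531.956, 224.446] pointing down, gripper open.
Joint ranges: [-3.03, 3.03], [-0.79, 2.21], [0.23, 2.52], [-1.04, 4.18], [0, 3.07], [-2.55, 2.55]. Speed limits (rad/s): [2.22, 2.22, 2.57, 3.14, 3.14, 3.14].

INTERFACE

Orientations are given as [roll, pitch, yaw] about the fixed x, y, z axes, in that order (R = Rz(yaw) Ry(pitch) Rx(roll)).
In Python, from cell import monitor, imaging, job, find_in, trace gives the robot as it stands. The module is installed in compiled form; this text tells all that it offers.
- The arm moves only by the tool arm_command, never from a script. Its argument "steps" is a list of rows, each a list of 5 numbers: the opening, from 0 (shut) to 1 (fully open), then the shift along the tool's x, y, z in mm, then the turn about the tool's z in degrees. In form: [[gripper, dx, dy, dz, turn], ...]. A call has 1 to 20 rows; each row is the pose to reach, as a shift and turn from the pose commanded when the call began, along the tool's axes at that moment; what a row does not reach only later rows make up. A row lasts 1/8 s, in which the tool goes at most 62.5 mm and 10.7 degrees, less where a joint would pass 70% of its speed; a pose out of reach is approached as far as the arm can. A call with a gripper value outside its range is refused whole. The fingers move at their own pace and stop on an object; "force" is the grip in N (left out, the last holds). Time passes only in rows, so rows that repeat a pose let the fingers close. It gives the time, the measured TCP pose, the force, the opening and the grip force at its end, in the units of the state.
- monitor.read_state(): the state, without advancing time (a new reading comes with each control period).
- imaging.camera(name): name is "scene" or "top" or "wrist"; returns a dict with "img" (420x560x3 uint8, red, green, blue), "mtx" (3x3 intrinsics, pixels), "view" (4x4, takes a point from world to camera coordinates). Camera axes: x right, y down, z forward; pixel columns grow to the right and rows downward; lengths in mm; the calibration is good to about 2 mm. A picture is of the moment at which its call begins. There is no depth.
- job.sign_off(): hands the job in; it is judged then, once.
Trained networks look in a picture, given as the dict that the camera call returned (one of the last four; its "shot" number tells which), for a name from the list of things; names that differ only in an ending like _2 or _b are one class to them, and where a whole thing is asked for, a point or a joint stands for the part that bears it (a point fixed in the world has none). Each returns a list of dicts, best first, with "p" (0 to 1); they miss things now and then, are a little off and sometimes report something else, mostly with a low value. They report only what shows in the picture. A call takes as long as a camera call. They do not tell look-alikes from the thing itself.
- find_in(picture, target): "rect" ([centre column, centre row, width, height] in pixels, round what is visible of it).
- trace(picture, target): "region" (420x560 bool, what is visible of it) and "rect" ([centre column, centre row, width, height] in pixels, round what is visible of it).
The state is a dict: "clock": time; "joints": joint angles; "qd": joint speeds; "effort": joint torques, N m; "eef_pos": TCP position; "eef_rot": TCP orientation; "wrist_force": force on the tool from outside, world axes, zero at the start; "moment": the same for the moment, N m; "finger_gap": finger opening in mm; "finger_force": force on a finger pad.
Only numpy, scipy, OpenCV 4.12 (cv2) and the standard library are available. Lean on these libraries where they do the work, as an engineer would, in place of code of your own. Each camera call takes 0.05 s, during which the arm holds its last target. There are 200 camera calls.

## Working session

There is one attempt and no reset: what is moved stays moved. The work goes in short steps, Python scripts to look and compute and a tool call to move; the robot and the scene stay as the last step left them, time stands still between calls to the robot, and variables do not carry over. Pictures are saved under pics/ and viewed, at most 13 in all, crops included, and the job is handed in when it is done.

Besides the shell and the picture viewer there is one more tool, called after ">>>" by a JSON object that holds its "api" and its "payload", one argument or row to a line. arm_command: Moves the arm, as the interface text tells. Its arguments: {"type":"object","properties":{"steps":{"type":"array","items":{"type":"array","items":{"type":"number"}}},"force":{"type":"number"}},"required":["steps"]}

```bash
mkdir -p pics; cat > h.py <<'E'
import numpy as np, cv2
from cell import monitor, imaging, job, find_in, trace
def save(c,n): cv2.imwrite(f'pics/{n}.png',c['img'][:,:,::-1])
def ray(c,uv):
    V=np.array(c['view']);K=np.array(c['mtx']);R=V[:3,:3];o=-R.T@V[:3,3]
    d=R.T@np.linalg.solve(K,[uv[0],uv[1],1]);return o,d/np.linalg.norm(d)
def onz(c,uv,z):
    o,d=ray(c,uv);return o+d*(z-o[2])/d[2]
def tri(*cu):
    A=np.zeros((3,3));b=np.zeros(3);rs=[ray(c,u) for c,u in cu]
    for o,d in rs:
        P=np.eye(3)-np.outer(d,d);A+=P;b+=P@o
    x=np.linalg.solve(A,b);return x,[float(np.linalg.norm((np.eye(3)-np.outer(d,d))@(x-o))) for o,d in rs]
def proj(c,X):
    V=np.array(c['view']);p=V[:3,:3]@np.array(X,float)+V[:3,3];q=np.array(c['mtx'])@p;return q[:2]/q[2]
E
python3 - <<'E'
from h import *
np.set_printoptions(precision=1,suppress=True)
ims=[]
for n in ['scene','top','wrist']:
    c=imaging.camera(n);save(c,n+'0');ims.append(c['img'])
    o,d=ray(c,(280,210));print(n,o,d)
    if n!='wrist':
        for t in ['bin','red_tube_center','blue_tube_center','amber_bottle','beaker','timer','red_flap','blue_flap']:
            print(t,[(np.array(r['rect']).round(),round(r['p'],2)) for r in find_in(c,t)[:4]])
print(monitor.read_state())
E
```

```text
scene [-349.6  346.9  856.8] [ 0.7 -0.4 -0.6]
bin [(array([170., 211., 130., 129.]), 0.79)]
red_tube_center [(array([172., 212., 132., 133.]), 0.53), (array([146., 200.,  33.,  34.]), 0.28)]
blue_tube_center []
amber_bottle [(array([278., 182.,  17.,  33.]), 0.6)]
beaker [(array([398., 225.,  30.,  45.]), 0.77)]
timer []
red_flap [(array([145., 200.,  34.,  33.]), 0.6)]
blue_flap [(array([190., 189.,  26.,  27.]), 0.59)]
top [ 302.   -72.5 1044.3] [ 0.2  0.  -1. ]
bin [(array([205., 160., 116., 133.]), 0.81)]
red_tube_center [(array([384., 212.,  28.,  20.]), 0.53), (array([206., 163., 112., 135.]), 0.5)]
blue_tube_center [(array([299., 201.,  37.,  10.]), 0.79), (array([320., 252.,  31.,  28.]), 0.78), (array([325., 310.,  15.,  42.]), 0.64)]
amber_bottle [(array([336., 164.,  25.,  26.]), 0.93), (array([206., 166., 112., 134.]), 0.74)]
beaker [(array([398., 283.,  32.,  33.]), 0.67)]
timer [(array([269., 252.,  36.,  36.]), 0.57)]
red_flap [(array([185., 156.,  21.,  29.]), 0.87), (array([339., 163.,  22.,  28.]), 0.38), (array([226., 164.,  24.,  30.]), 0.26)]
blue_flap [(array([226., 164.,  23.,  28.]), 0.8)]
wrist [ 213.9 -512.6  384.9] [-0.3 -0.1 -1. ]
{'clock': 0.95, 'joints': array([-1.4,  0.3,  1.5,  0. ,  1.3, -0.1]), 'qd': array([ 0., -0.,  0.,  0., -0., -0.]), 'effort': array([ -0. , -53.2, -35.3,   0.1,   0. ,  -0. ]), 'eef_pos': array([ 139.7, -532. ,  224.4]), 'eef_rot': array([-3.1, -0. ,  0.3]), 'wrist_force': array([0.5, 0.4, 1.7]), 'moment': array([-0.,  0., -0.]), 'finger_force': 0.0, 'finger_gap': 93.67461268514884}
```

```bash
python3 - <<'E'
import cv2
a=cv2.imread('pics/top0.png')[80:350,120:460];cv2.imwrite('pics/topc.png',cv2.resize(a,None,fx=2.2,fy=2.2,interpolation=2))
E
```

```text
(no output)
```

View pics/topc.png

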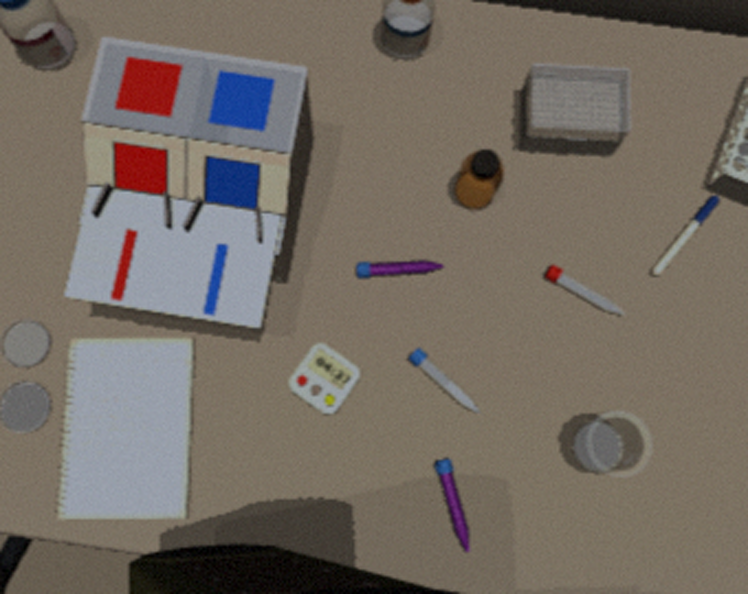

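View pics/scene0.png

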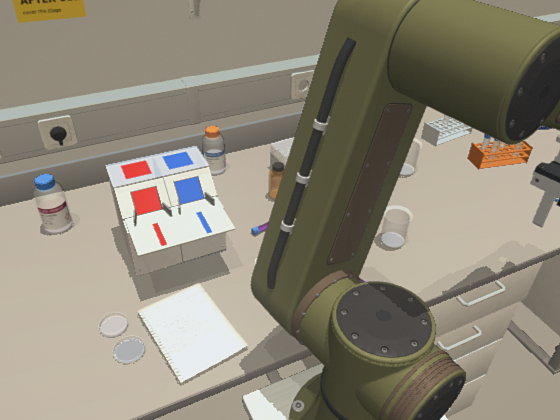

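```bash
cat >> h.py <<'E'
def blobs(c,col,box,mn=15):
    h=cv2.cvtColor(c['img'],cv2.COLOR_RGB2HSV).astype(int);H,S,V=h[...,0],h[...,1],h[...,2]
    m=(S>150)&(V>60)&(((H<8)|(H>172)) if col=='red' else ((H>100)&(H<122)))
    k=np.zeros(m.shape,bool);k[box[1]:box[3],box[0]:box[2]]=1
    n,l,s,ce=cv2.connectedComponentsWithStats((m&k).astype(np.uint8))
    return [(ce[i],int(s[i,4]),l==i) for i in range(1,n) if s[i,4]>=mn]
E
python3 - <<'E'
from h import *
np.set_printoptions(precision=1,suppress=True)
T=imaging.camera('top');S=imaging.camera('scene')
for col,box in(('red',(120,80,460,350)),('blue',(120,80,460,350))):
    print(col,'top',[(c,n) for c,n,_ in blobs(T,col,box)])
    print(col,'scene',[(c,n) for c,n,_ in blobs(S,col,(90,130,260,270))])
for n,a,b in(('red',(371.4,203.6),(402.7,222.7)),('blue',(309.5,241.4),(336.8,265.9))):
    A=onz(T,a,10);B=onz(T,b,10);print(n,A,B,np.linalg.norm(A-B),np.degrees(np.arctan2(*(B-A)[[1,0]])))
for n,p in(('bottle',(336,167)),('beaker',(390,283)),('timer',(268,252))): print(n,onz(T,p,15 if n!='bottle' else 50))
# shelf stripes & corners
for n,p in(('red stripe near',(119,298)),('red stripe far',(130,231)),('blue near',(210,313)),('blue far',(221,245)),('shelf NL',(66,297)),('shelf NR',(262,328)),('shelf FR',(283,215))):
    print(n,onz(T,(p[0]/2.2+120,p[1]/2.2+80),140))
E
```

```text
red top [(array([187.3, 119. ]), 581), (array([183.4, 156.2]), 483), (array([176.1, 199.9]), 130), (array([370.9, 203.9]), 36)]
red scene [(array([135.6, 169.1]), 333), (array([145.9, 200.3]), 576), (array([159.2, 234.1]), 108)]
blue top [(array([229.3, 125.4]), 591), (array([224.9, 162.7]), 459), (array([441. , 174.3]), 36), (array([217.6, 206.6]), 133), (array([284.8, 202.5]), 27), (array([309.4, 241.8]), 26), (array([321.2, 291.6]), 32)]
blue scene [(array([177.6, 159.9]), 300), (array([188.6, 189.9]), 505), (array([203.8, 221.9]), 79)]
red [ 588.6 -281.6   10. ] [ 548.3 -369.3   10. ] 96.49579856470174 -114.69712483816598
blue [ 462.6 -129.3   10. ] [ 409.  -207.8   10. ] 95.09164106086533 -124.287286603562
bottle [ 663.5 -171.3   50. ]
beaker [ 384.7 -347.4   15. ]
timer [418.6 -25.3  15. ]
red stripe near [457.6 199.2 140. ]
red stripe far [532.1 202.5 140. ]
blue near [455.5 100.6 140. ]
blue far [530.8 102.3 140. ]
shelf NL [450.6 255.2 140. ]
shelf NR [447.5  43.4 140. ]
shelf FR [573.8  41.6 140. ]
```

```bash
python3 - <<'E'
from h import *
np.set_printoptions(precision=2,suppress=True)
T=imaging.camera('top');S=imaging.camera('scene')
b=(90,80,260,270);res={}
for col in('red','blue'):
    for i,n in enumerate(('top','flap','stripe')):
        t=blobs(T,col,(120,80,260,300))[i][0];s=blobs(S,col,b)[i][0]
        X,e=tri((T,t),(S,s));res[col,n]=X;print(col,n,X,e)
d=[res['red',n]-res['blue',n] for n in('top','flap','stripe')];print(d)
y=np.mean(d,0);print('bin yaw', np.degrees(np.arctan2(-y[0],y[1])))
for col in('red','blue'):
    v=res[col,'top']-res[col,'stripe'];print(col,np.degrees(np.arctan2(v[1],v[0])))
    v=res[col,'flap']-res[col,'stripe'];print(v)
st=monitor.read_state();print(st['eef_rot'],st['clock'])
E
```

```text
red top [677.93 198.9  194.34] [0.22337265864469819, 0.22337265864476658]
red flap [598.44 200.49 158.58] [0.35292098776173936, 0.3529209877616887]
red stripe [494.3  201.54 140.49] [0.5816257934821858, 0.581625793482289]
blue top [675.6   98.8  194.98] [0.5105225048379087, 0.5105225048378279]
blue flap [596.56 100.17 158.84] [0.2374003508753355, 0.2374003508752362]
blue stripe [492.75 101.54 140.76] [0.6518729670968223, 0.6518729670967717]
[array([  2.33, 100.09,  -0.64]), array([  1.88, 100.31,  -0.25]), array([  1.54, 100.  ,  -0.27])]
bin yaw -1.0968075498094239
red -0.8256172711074258
[104.14  -1.06  18.09]
blue -0.8579455245271095
[103.8   -1.37  18.08]
[-3.14  0.    0.26] 1.15
```

```bash
cat >> h.py <<'E'
def mv(p,yaw_deg):
    from scipy.spatial.transform import Rotation as Ro
    s=monitor.read_state();R=Ro.from_euler('xyz',s['eef_rot']).as_matrix()
    d=R.T@(np.array(p,float)-s['eef_pos']);y=np.degrees(np.arctan2(R[1,0],R[0,0]))
    t=-((yaw_deg-y+180)%360-180)
    print('now',s['eef_pos'].round(1),'yaw',round(y,1),'clock',s['clock'],'gap',round(s['finger_gap'],1),'-> shift',d.round(1),'turn',round(t,1))
E
python3 -c "
from h import *
mv((588,-282,150),65)"
```

```text
now [ 139.7 -531.9  224.4] yaw 14.7 clock 1.15 gap 93.6 -> shift [ 497.1 -127.9   74.4] turn -50.3
```

>>> {"api": "arm_command", "payload": {
  "steps": [
    [1,497,-128,0,-50],
    [1,497,-128,0,-50],
    [1,497,-128,0,-50],
    [1,497,-128,0,-50],
    [1,497,-128,0,-50],
    [1,497,-128,0,-50],
    [1,497,-128,0,-50],
    [1,497,-128,0,-50],
    [1,497,-128,0,-50],
    [1,497,-128,0,-50],
    [1,497,-128,74,-50],
    [1,497,-128,74,-50],
    [1,497,-128,74,-50],
    [1,497,-128,74,-50],
    [1,497,-128,74,-50]
  ],
  "force": 15
}}

```text
clock: 3.02
eef_pos: [588.3, -282.3, 152.2]
eef_rot: [3.139, 0.0, 1.129]
wrist_force: [0.4, 0.7, 0.3]
finger_gap: 93.8
finger_force: 0.0
```

```bash
python3 - <<'E'
from h import *
np.set_printoptions(precision=1,suppress=True)
print(monitor.read_state()['eef_pos'])
W=imaging.camera('wrist');save(W,'w1');T=imaging.camera('top');save(T,'t1')
print([(c,n) for c,n,_ in blobs(W,'red',(0,0,560,420),60)])
for p in ((588.6,-281.6,10),(548.3,-369.3,10),(588,-282,150)): print(proj(W,p))
print([(np.array(r['rect']),r['p']) for r in trace(W,'red_tube_center')])
E
```

```text
[ 588.3 -282.3  152.2]
[(array([273.8, 202.5]), 268)]
[275.1 201.2]
[276.  291.6]
[274.7 265. ]
[(array([274.4, 244.3,  25.1, 103.2]), 0.81)]
```

View pics/w1.png

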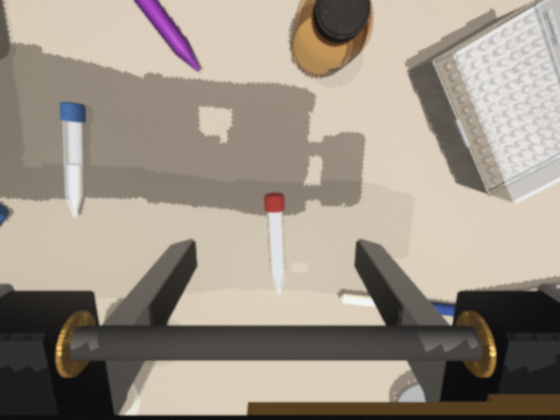

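```bash
python3 - <<'E'
from h import *
np.set_printoptions(precision=1,suppress=True)
W=imaging.camera('wrist');T=imaging.camera('top')
for n,tc,tt,wc,wt in(('red',(370.9,203.9),(402.7,222.7),(273.8,202.5),(279,293)),('blue',(309.4,241.8),(336.8,265.9),(72.5,112),(75,217))):
    a,ea=tri((T,tc),(W,wc));b,eb=tri((T,tt),(W,wt));print(n,a,ea[0],b,eb[0])
    A=onz(W,wc,13);B=onz(W,wt,9);print('  wrist',A,B,np.linalg.norm(A-B),np.degrees(np.arctan2(*(B-A)[[1,0]])),'topcap',onz(T,tc,13))
mv((588,-282,21),65)
E
```

```text
red [ 586.9 -280.4   12.6] 0.5391246734725328 [ 549.3 -371.     8. ] 1.1885354772103738
  wrist [ 587.  -280.8   13. ] [ 550.  -371.7    9. ] 98.13183186614133 -112.16001947651392 topcap [ 586.7 -279.8   13. ]
blue [ 461.1 -129.8   10.8] 0.7718701010904878 [ 408.5 -210.1   12. ] 2.5465685080684946
  wrist [ 461.9 -131.1   13. ] [ 405.8 -212.6    9. ] 99.06520053761102 -124.5692505105636 topcap [ 461. -129.   13.]
now [ 588.  -281.9  150.7] yaw 64.7 clock 3.275 gap 94.4 -> shift [ -0.    0.  129.7] turn -0.3
```

```bash
python3 -c "
from h import *
mv((587,-280.7,22),67.7)"
```

```text
now [ 588.  -281.9  150.7] yaw 64.7 clock 3.275 gap 94.4 -> shift [  0.7  -1.4 128.7] turn -3.0
```

>>> {"api": "arm_command", "payload": {
  "steps": [
    [1,1,-1.4,50,-3],
    [1,1,-1.4,100,-3],
    [1,1,-1.4,120,-3],
    [1,1,-1.4,128,-3],
    [1,1,-1.4,128,-3],
    [0.1,1,-1.4,128,-3],
    [0,1,-1.4,128,-3],
    [0,1,-1.4,128,-3],
    [0,1,-1.4,128,-3],
    [0,1,-1.4,128,-3],
    [0,1,-1.4,128,-3],
    [0,1,-1.4,128,-3]
  ],
  "force": 15
}}

```text
clock: 4.78
eef_pos: [587.0, -280.4, 22.4]
eef_rot: [-3.142, 0.0, 1.182]
wrist_force: [-0.1, 0.2, 0.4]
finger_gap: 27.7
finger_force: 0.0
```

>>> {"api": "arm_command", "payload": {
  "steps": [
    [0,0,0,0,0],
    [0,0,0,0,0],
    [0,0,0,0,0],
    [0,0,0,-10,0],
    [0,0,0,-40,0],
    [0,0,0,-90,0],
    [0,0,0,-140,0],
    [0,0,0,-190,0],
    [0,0,0,-208,0],
    [0,0,0,-208,0],
    [0,0,0,-208,0]
  ],
  "force": 15
}}

```text
clock: 6.15
eef_pos: [586.5, -280.2, 228.2]
eef_rot: [-3.139, -0.0, 1.182]
wrist_force: [0.1, 0.5, -1.1]
finger_gap: 19.2
finger_force: 15.0
```

```bash
python3 - <<'E'
from h import *
W=imaging.camera('wrist');save(W,'w2')
mv((480,200.5,230),179.1)
E
```

```text
now [ 586.6 -280.2  228.2] yaw 67.7 clock 6.2 gap 19.4 -> shift [ 404.3 -280.9   -0.7] turn -111.4
```

View pics/w2.png

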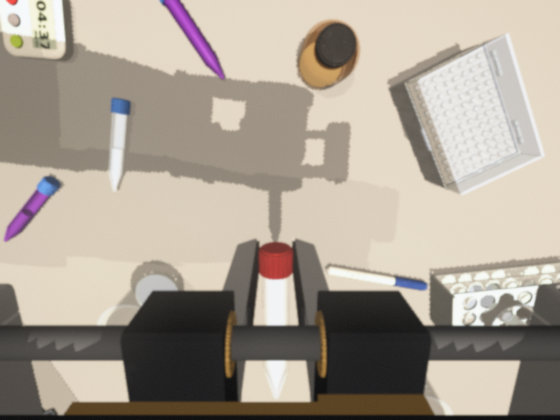

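```bash
python3 - <<'E'
from h import *
W=imaging.camera('wrist')
from scipy.spatial.transform import Rotation as Ro
s=monitor.read_state();R=Ro.from_euler('xyz',s['eef_rot']).as_matrix()
for a in (-10,0,10,20):
    r=np.radians(a)
    P=s['eef_pos']+R@np.array([-99*np.cos(r),0,12+99*np.sin(r)]);print('tip droop',a,proj(W,P))
print(proj(W,s['eef_pos']+R@np.array([0,0,12.])))
mv((462,202.7,228),179.05)
E
```

```text
tip droop -10 [275.37947399 419.90906287]
tip droop 0 [275.40557547 398.2634294 ]
tip droop 10 [275.43176616 376.28647456]
tip droop 20 [275.45764352 354.36660902]
[275.56209898 258.06673355]
now [ 586.7 -280.2  228.5] yaw 67.7 clock 6.25 gap 19.5 -> shift [ 399.6 -298.5    1.5] turn -111.3
```

>>> {"api": "arm_command", "payload": {
  "steps": [
    [0,0,0,-25,0],
    [0,400,-298,-25,-111],
    [0,400,-298,-25,-111],
    [0,400,-298,-25,-111],
    [0,400,-298,-25,-111],
    [0,400,-298,-25,-111],
    [0,400,-298,-25,-111],
    [0,400,-298,-25,-111],
    [0,400,-298,-25,-111],
    [0,400,-298,-25,-111],
    [0,400,-298,-25,-111],
    [0,400,-298,-25,-111],
    [0,400,-298,-25,-111],
    [0,400,-298,-25,-111],
    [0,400,-298,-25,-111],
    [0,400,-298,-25,-111]
  ]
}}

```text
clock: 8.25
eef_pos: [463.0, 202.7, 255.4]
eef_rot: [3.142, -0.0, 3.119]
wrist_force: [0.3, 0.2, -0.0]
finger_gap: 19.1
finger_force: 15.0
```

```bash
python3 - <<'E'
from h import *
np.set_printoptions(precision=1,suppress=True)
T=imaging.camera('top');save(T,'t2');S=imaging.camera('scene');W=imaging.camera('wrist')
cv2.imwrite('pics/m2.png',np.vstack([np.hstack([S['img'][110:320,60:360],T['img'][80:290,120:420]]),np.hstack([W['img'][::2,::2],np.zeros((210,320,3),np.uint8)])])[:,:,::-1])
mv((462,202.7,165),179.05)
E
```

```text
now [463.  202.7 255.4] yaw 178.7 clock 8.4 gap 19.2 -> shift [ 1.  -0.  90.4] turn -0.3
```

View pics/m2.png

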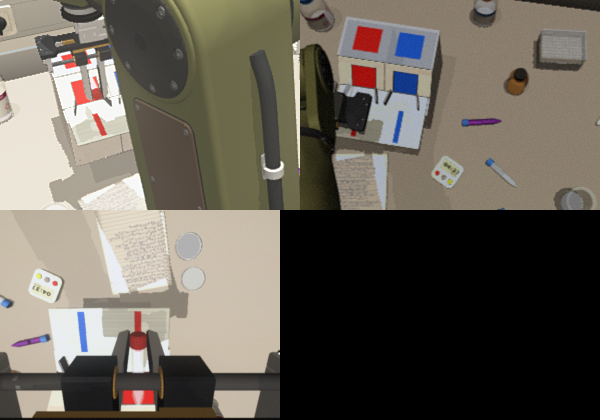

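>>> {"api": "arm_command", "payload": {
  "steps": [
    [0,1,0,40,-0.3],
    [0,1,0,75,-0.3],
    [0,1,0,90,-0.3],
    [0,1,0,90,-0.3],
    [0,1,0,90,-0.3],
    [0,-15,-0.5,90,-0.3],
    [0,-30,-0.5,90,-0.3],
    [0,-45,-0.5,90,-0.3],
    [0,-60,-0.5,90,-0.3],
    [0,-60,-0.5,90,-0.3]
  ]
}}

```text
clock: 9.65
eef_pos: [523.6, 200.9, 166.3]
eef_rot: [3.141, 0.001, 3.124]
wrist_force: [-1.3, 0.5, -0.2]
finger_gap: 19.1
finger_force: 15.0
```

```bash
python3 - <<'E'
from h import *
W=imaging.camera('wrist');save(W,'w3')
mv((596,200.5,165),179.05)
E
```

```text
now [523.1 200.9 166.1] yaw 179.0 clock 9.7 gap 19.6 -> shift [-72.9   0.9   1.1] turn -0.0
```

View pics/w3.png

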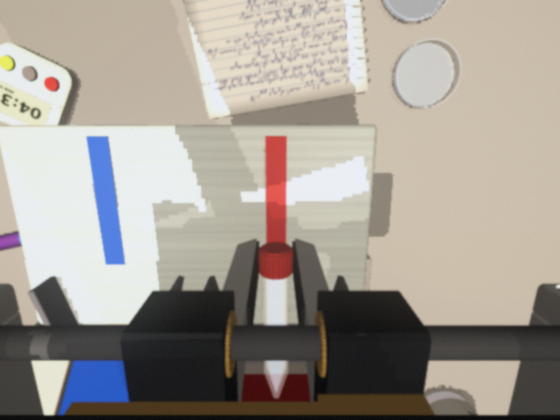

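>>> {"api": "arm_command", "payload": {
  "steps": [
    [0,-12,0.2,0,0],
    [0,-24,0.3,0,0],
    [0,-36,0.5,0,0],
    [0,-48,0.6,0,0],
    [0,-58,0.8,0,0],
    [0,-66,0.9,0,0],
    [0,-71,0.9,0,0],
    [0,-71,0.9,0,0]
  ]
}}

```text
clock: 10.7
eef_pos: [594.2, 200.5, 165.3]
eef_rot: [-3.142, 0.0, 3.124]
wrist_force: [0.5, -0.7, -0.5]
finger_gap: 19.5
finger_force: 15.0
```

>>> {"api": "arm_command", "payload": {
  "steps": [
    [0,-4,0,0,0],
    [0,-4,0,0,0],
    [0.29,-4,0,0,0],
    [0.29,-4,0,0,0],
    [0.29,-4,0,0,0],
    [0.29,-4,0,0,0]
  ]
}}

```text
clock: 11.45
eef_pos: [598.0, 200.5, 165.5]
eef_rot: [3.142, 0.0, 3.124]
wrist_force: [-1.2, -0.3, 0.5]
finger_gap: 27.3
finger_force: 0.2
```

```bash
python3 - <<'E'
from h import *
W=imaging.camera('wrist');T=imaging.camera('top')
cv2.imwrite('pics/m3.png',np.hstack([W['img'][200:420,150:400],cv2.resize(T['img'][80:220,140:260],None,fx=2,fy=2)[:220]])[:,:,::-1])
mv((450,203,165),179.05)
E
```

```text
now [598.  200.5 165.5] yaw 179.0 clock 11.55 gap 27.4 -> shift [148.   -0.    0.5] turn -0.0
```

View pics/m3.png

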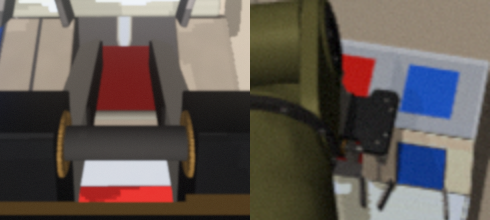

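>>> {"api": "arm_command", "payload": {
  "steps": [
    [0.29,0,0,-10,0],
    [0.29,30,0,-30,0],
    [0.29,70,0,-70,0],
    [0.29,110,0,-100,0],
    [0.29,110,0,-100,0],
    [0.29,110,0,-100,0]
  ]
}}

```text
clock: 12.3
eef_pos: [488.3, 202.3, 265.4]
eef_rot: [-3.142, 0.0, 3.124]
wrist_force: [0.4, 0.2, 0.2]
finger_gap: 26.9
finger_force: 0.0
```

```bash
python3 - <<'E'
from h import *
W=imaging.camera('wrist');T=imaging.camera('top');S=imaging.camera('scene')
cv2.imwrite('pics/m4.png',np.hstack([W['img'],np.vstack([cv2.resize(T['img'][80:220,140:260],None,fx=1.6,fy=1.5),cv2.resize(S['img'][130:270,90:210],None,fx=1.6,fy=1.5)])])[:,:,::-1])
mv((461.5,-130.5,240),55.6)
E
```

```text
now [488.4 202.2 264.3] yaw 179.0 clock 12.45 gap 27.3 -> shift [  21.  -333.1   24.6] turn 123.4
```

View pics/m4.png

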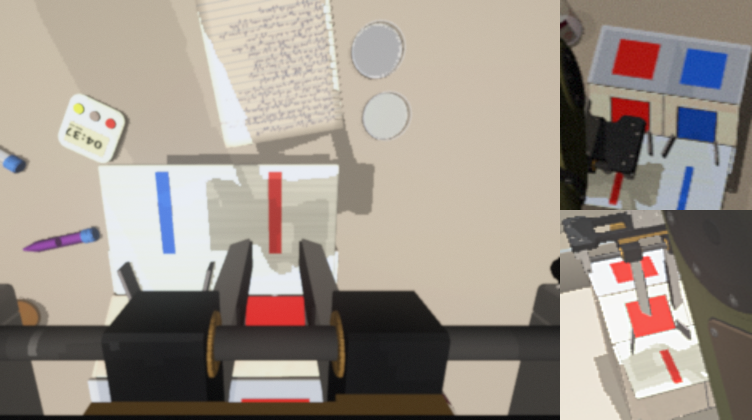

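>>> {"api": "arm_command", "payload": {
  "steps": [
    [0.5,21,-333,20,123],
    [0.5,21,-333,20,123],
    [0.5,21,-333,20,123],
    [0.5,21,-333,20,123],
    [0.5,21,-333,20,123],
    [0.5,21,-333,20,123],
    [0.5,21,-333,20,123],
    [0.5,21,-333,20,123],
    [0.5,21,-333,20,123],
    [0.5,21,-333,20,123],
    [0.5,21,-333,20,123],
    [0.5,21,-333,50,123],
    [0.5,21,-333,90,123],
    [0.5,21,-333,115,123],
    [0.5,21,-333,115,123],
    [0.5,21,-333,115,123]
  ]
}}

```text
clock: 14.45
eef_pos: [461.8, -130.5, 151.2]
eef_rot: [3.141, -0.0, 0.977]
wrist_force: [-0.3, 0.0, 1.2]
finger_gap: 47.3
finger_force: 0.0
```

```bash
python3 - <<'E'
from h import *
np.set_printoptions(precision=1,suppress=True)
W=imaging.camera('wrist');T=imaging.camera('top')
cv2.imwrite('pics/m5.png',np.hstack([W['img'],cv2.resize(T['img'][80:220,140:260],None,fx=1.6,fy=3)])[:,:,::-1])
print([(c,n) for c,n,_ in blobs(W,'blue',(0,0,560,420),60)])
for r in trace(W,'blue_tube_center'):
    ys,xs=np.nonzero(r['region']);k=ys>ys.max()-3;tip=(xs[k].mean(),ys.max()+.5)
    print(r['p'],np.array(r['rect']),'tip',tip,onz(W,tip,9))
for c,n,_ in blobs(W,'blue',(0,0,560,420),60): print(onz(W,c,13))
mv((461.5,-130.5,22),55.5)
E
```

```text
[]
0.73 [346.9 101.2  88.4  94.1] tip (np.float64(387.65), np.float64(148.5)) [ 575.5 -146.     9. ]
0.58 [274.3 243.3  18.6 102.3] tip (np.float64(274.27272727272725), np.float64(295.5)) [ 404.8 -213.     9. ]
now [ 461.7 -130.4  151.4] yaw 56.0 clock 14.6 gap 46.8 -> shift [ -0.2  -0.3 129.4] turn 0.5
```

View pics/m5.png

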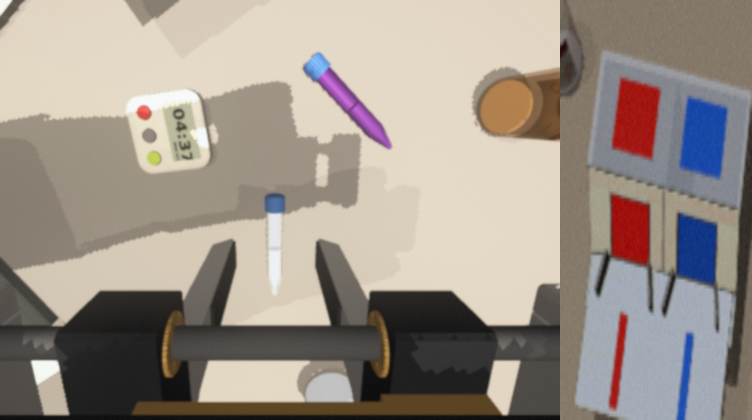

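>>> {"api": "arm_command", "payload": {
  "steps": [
    [0.5,1,-0.3,50,0.5],
    [0.5,1,-0.3,100,0.5],
    [0.5,1,-0.3,120,0.5],
    [0.5,1,-0.3,129,0.5],
    [0.5,1,-0.3,129,0.5],
    [0.1,1,-0.3,129,0.5],
    [0,1,-0.3,129,0.5],
    [0,1,-0.3,129,0.5],
    [0,1,-0.3,129,0.5],
    [0,1,-0.3,129,0.5],
    [0,1,-0.3,129,0.5],
    [0,1,-0.3,129,0.5],
    [0,1,-0.3,110,0.5],
    [0,1,-0.3,60,0.5],
    [0,1,-0.3,10,0.5],
    [0,1,-0.3,-40,0.5],
    [0,1,-0.3,-90,0.5],
    [0,1,-0.3,-100,0.5],
    [0,1,-0.3,-100,0.5],
    [0,1,-0.3,-100,0.5]
  ],
  "force": 15
}}

```text
clock: 17.1
eef_pos: [461.1, -129.1, 248.8]
eef_rot: [-3.139, 0.001, 0.969]
wrist_force: [-0.5, -0.2, -0.1]
finger_gap: 19.2
finger_force: 15.0
```

```bash
python3 -c "
from h import *
mv((461,102.8,255),179.05)"
```

```text
now [ 461.1 -129.1  248.8] yaw 55.5 clock 17.1 gap 19.2 -> shift [ 191.  -131.4   -6. ] turn -123.5
```

>>> {"api": "arm_command", "payload": {
  "steps": [
    [0,191,-131.4,-5,-123.5],
    [0,191,-131.4,-5,-123.5],
    [0,191,-131.4,-5,-123.5],
    [0,191,-131.4,-5,-123.5],
    [0,191,-131.4,-5,-123.5],
    [0,191,-131.4,-5,-123.5],
    [0,191,-131.4,-5,-123.5],
    [0,191,-131.4,-5,-123.5],
    [0,191,-131.4,-5,-123.5],
    [0,191,-131.4,-5,-123.5],
    [0,191,-131.4,-5,-123.5],
    [0,191,-131.4,-5,-123.5],
    [0,191,-131.4,-5,-123.5],
    [0,191,-131.4,-5,-123.5],
    [0,191,-131.4,-5,-123.5],
    [0,191,-131.4,-5,-123.5]
  ]
}}

```text
clock: 19.1
eef_pos: [461.4, 102.6, 255.4]
eef_rot: [-3.142, -0.0, 3.124]
wrist_force: [1.1, 0.0, -0.5]
finger_gap: 19.4
finger_force: 15.0
```

```bash
python3 -c "
from h import *
mv((461,102.5,165),179.05);mv((522,101.4,165),179.05)"
```

```text
now [461.4 102.6 255.4] yaw 179.0 clock 19.1 gap 19.4 -> shift [ 0.4 -0.1 90.4] turn -0.1
now [461.4 102.6 255.4] yaw 179.0 clock 19.1 gap 19.4 -> shift [-60.6  -0.1  90.4] turn -0.1
```

>>> {"api": "arm_command", "payload": {
  "steps": [
    [0,0,-0.1,40,0],
    [0,0,-0.1,75,0],
    [0,0,-0.1,90,0],
    [0,0,-0.1,90,0],
    [0,0,-0.1,90,0],
    [0,-15,-0.1,90,0],
    [0,-30,-0.1,90,0],
    [0,-45,-0.1,90,0],
    [0,-60,-0.1,90,0],
    [0,-60,-0.1,90,0]
  ]
}}

```text
clock: 20.35
eef_pos: [522.0, 101.5, 166.2]
eef_rot: [3.141, 0.001, 3.124]
wrist_force: [-1.5, 0.2, -0.6]
finger_gap: 19.7
finger_force: 15.0
```

```bash
python3 - <<'E'
from h import *
W=imaging.camera('wrist');save(W,'w6')
mv((596.5,100.2,165),179.05)
E
```

```text
now [521.5 101.5 166.1] yaw 179.0 clock 20.4 gap 19.5 -> shift [-75.    0.    1.1] turn -0.0
```

View pics/w6.png

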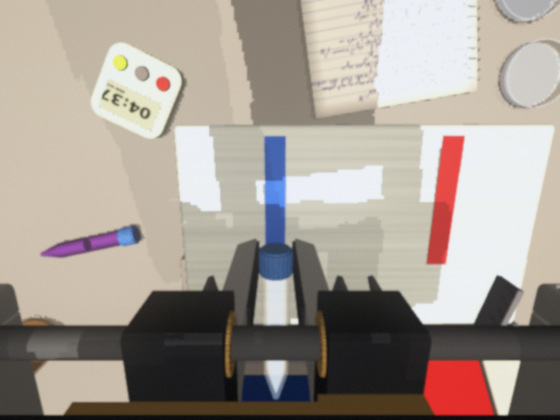

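The blue cap (275,262) lies in line with the blue stripe, and the tip (277,390) is at the blue flap, so I push on.

>>> {"api": "arm_command", "payload": {
  "steps": [
    [0,-12,0,0,0],
    [0,-24,0,0,0],
    [0,-36,0,0,0],
    [0,-48,0,0,0],
    [0,-58,0,0,0],
    [0,-67,0,0,0],
    [0,-75,0,0,0],
    [0,-75,0,0,0],
    [0,-75,0,0,0],
    [0.29,-75,0,0,0],
    [0.29,-75,0,0,0],
    [0.29,-75,0,0,0],
    [0.29,-75,0,0,0]
  ]
}}

```text
clock: 22.02
eef_pos: [596.4, 100.2, 165.5]
eef_rot: [3.142, 0.0, 3.124]
wrist_force: [-0.4, 0.1, 1.1]
finger_gap: 27.6
finger_force: 0.2
```

>>> {"api": "arm_command", "payload": {
  "steps": [
    [0.29,0,0,-10,0],
    [0.29,30,0,-30,0],
    [0.29,70,0,-70,0],
    [0.29,110,0,-110,0],
    [0.29,110,-250,-110,0],
    [0.29,110,-250,-110,0],
    [0.29,110,-250,-110,0],
    [0.29,110,-250,-110,0],
    [0.29,110,-250,-110,0],
    [0.29,110,-250,-110,0]
  ]
}}

```text
clock: 23.28
eef_pos: [482.1, -147.6, 275.9]
eef_rot: [3.142, 0.0, 3.124]
wrist_force: [-0.1, -0.1, -0.4]
finger_gap: 27.4
finger_force: 0.0
```

```bash
python3 - <<'E'
from h import *
S=imaging.camera('scene');T=imaging.camera('top');print(monitor.read_state()['clock'])
cv2.imwrite('pics/m7.png',np.hstack([cv2.resize(T['img'][80:290,120:420],None,fx=1.6,fy=1.6),cv2.resize(S['img'][130:270,90:230],None,fx=2,fy=2.4)])[:,:,::-1])
E
```

```text
23.375
```

View pics/m7.png

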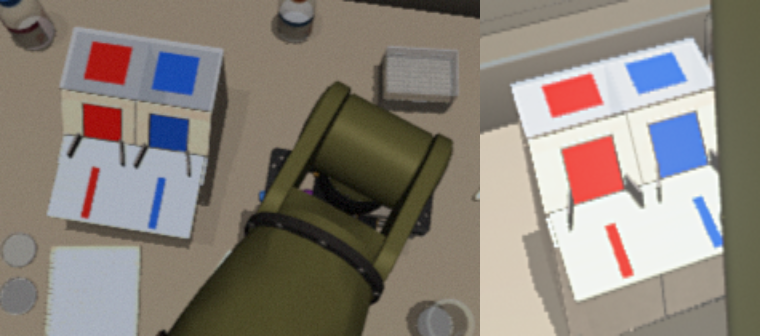

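The top and scene views show both flaps shut and the shelf empty. Both tubes are gone from the shelf and the gripper, and the robot touches nothing.

```bash
python3 -c "
from h import *
print(job.sign_off())"
```

```text
the job is handed in; nothing more can be done
None
```

I pushed the red-capped tube through the red flap, then the blue-capped tube through the blue flap. Both flaps swung shut and the shelf is empty, though I couldn't see the tubes inside the bays. The bottle, beaker and timer were left alone, and the job is handed in at about 23 s.

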